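Load the dish brush at the soap dispenser and lay it in its rest

TASK

Pick up the long dish brush by its handle, dip its bristles into the open cup of the soap dispenser and gently press the sprung plate inside down beyond half of its stroke for a moment. Then lift the brush clear out of the cup and lay it level in both forks of its rest, with the bristles hanging centred over the round drip dish, and let go. Handle brush, cup and rest gently and leave the other kitchen things where they are.

Things in the scene. Friction and masses are not known exactly. Their poses are not given: they have to be found in the camera images.
- board: fixed wooden chopping board, 350 mm (x) by 530 mm (y), 10 mm thick, that lies level over the worktop and carries everything of the task; its flat top is at world z = 0.0125 m. Origin: centre of its underside
- brush: dish brush, 166 mm long, 120 g, bristles down, standing level at the start. Origin: at the bristle tips under the round head's centre (head 46 mm across, z 30-43 mm; white tuft 42 mm across); z up; handle along its -x (yaw within 0.35 of 0). Handle 14 mm wide (y), z 43-61 mm, straight from x -30 to -110 mm; then a steel hook down to a foot at z 0, to x -143 mm
- brush_handle (a point): point on the centreline of the brush handle, 74 mm from the head's axis (at -74, 0, 52 mm in the brush's frame), close to the brush's centre of mass and midway between the forks when it lies in the rest; a good place to grip, across the handle
- dispenser: soap dispenser: fixed upright open steel cup, 75 mm high, outside 74 mm (foot 80 mm), inside 66 mm across. In it a flat round press plate, 58 mm across, its top 53 mm above the board (22 mm below the rim) when up. Origin: centre of the underside, on the board; z up. With the plate fully down a level brush's handle still clears the rim by 9 mm
- dispenser_mouth (a point): centre of the cup's mouth, at rim height, 75 mm above the board
- press_plate (a joint): travel of the dispenser's press plate in m: 0 up, 0.012 fully down (hard stop); a spring pushes it up, 1.0 N at the start of the stroke to 3.2 N at its end; half of the stroke is 0.006
- brush_rest: fixed steel brush rest, yaw within 0.18 of 0: base plate 150x56x6 mm with a drip dish (72 mm across, rim 13 mm high). Origin: on the board under the dish's centre. Two forks, 6 mm thick, at x -42 and -106 mm; fingers fit between. Notches open upwards: floor at z 62 mm, 23 mm wide, flaring to 44 mm at the tips (z 89 mm). A brush in both notches has its axes along the rest's
- rest_dish (a point): point on the dish's axis 19 mm above the board: where the brush's origin (bristle tips) belongs when the brush lies in the rest
- salt_shaker: bystander, behind the work: salt shaker with a grey domed top, 44 mm across, 90 mm tall; origin at the centre of its underside
- garlic: bystander, behind the work: head of garlic, 55 mm across, 52 mm tall; origin at the centre of its underside
- scourer: bystander, behind the work: steel wool scourer, 65x48x24 mm; origin at the centre of its underside
- spice_jar: bystander, behind the work: spice jar with a dark cap, 41 mm across, 105 mm tall; origin at the centre of its underside

How it is judged:
On the way, in this order (a step that is already met when the one before it is completed fails the run):
1. the bristles, inside the cup and pointing down, press the plate down beyond half of its stroke (6 mm) for 0.1 s, without the fingers on the dispenser (value of joint press_plate above 0.006 m and contact force between brush and dispenser above 0.5 N and horizontal distance between brush and dispenser_mouth below 0.016 m and angle between brush's own z axis and vertical below 0.3 rad and contact force between the fingers and dispenser below 0.5 N), for 0.1 s.
2. the brush is lifted out of the cup, bristle tips above the rim (z of brush in the frame of dispenser_mouth above 0.005 m and value of joint press_plate below 0.002 m), for 0.1 s.
At the end, for the whole second after the job is handed in: Brush still and released in both forks: bristle centre within 15 mm of the dish axis, level within 0.1 rad, along the rest within 0.12 rad, tips 13 to 26 mm above the board; press plate up again within 2 mm; every bystander within 30 mm of its start (horizontal distance between brush and rest_dish below 0.015 m and angle between the x axis of brush and the x axis of brush_rest, either way round below 0.12 rad and angle between brush's own z axis and vertical below 0.1 rad and z of brush in the frame of brush_rest between 0.013 and 0.026 m and linear speed of brush below 0.02 m/s and value of joint press_plate below 0.002 m and contact force between brush and brush_rest above 0.3 N and contact force between the fingers and brush below 0.1 N and distance of each of salt_shaker, garlic, scourer, spice_jar from where it was at the start of the episode below 0.03 m); the robot touches nothing.
It fails at once if a bystander is moved more than 30 mm (distance of any of salt_shaker, garlic, scourer, spice_jar from where it was at the start of the episode above 0.03 m).
It fails at once if the brush or the robot hits or presses the dispenser or the rest with more than 50 N (not gently) (contact force between any of brush, the arm, the fingers and dispenser above 50 N or contact force between any of brush, the arm, the fingers and brush_rest above 50 N).
It also fails if it takes over 48 s, if anything falls off the work surface, if the arm or the gripper's body presses on something with over 40 N, if the wrist force passes 120 N, or if a joint passes its speed limit or range.

ROBOT

A 7-joint arm with a two-finger parallel gripper is mounted at the origin on a cart in front of the work surface, level with it; the furniture and walls round the work are solid. World frame = base frame: x ahead of the robot, y to its left, z up, the work surface at z = 0. Lengths are in m, angles in rad, forces in N, time in s.
With the tool pointing down it reaches from about 0.425 to 0.925 m from the base axis. Payload 6.8 kg.
Tool frame: the origin (TCP) lies midway between the tips of the shut fingers; the grasp point (between the pads) lies 19 mm behind it; z points along the fingers, y is the line along which they close (so a half turn about z gives the same grasp; the last joint's range is limited). The gripper opens to 85 mm and grips with 20 to 120 N. Pads are 22 mm wide; open, the fingers measure 114 mm over their backs; the gripper's body (76 mm by 85 mm) begins 54 mm behind the grasp point. The pads swing forward as they close: fully open they stand 13 mm farther back than shut.
Start: joints at [-1.33, 0.477, 0.022, 1.555, -0.011, 1.109, -0.083], TCP at [0.231, 0.634, 0.204] pointing down, gripper open.
Joint ranges: [-2.96, 2.96], [-0.34, 2.1], [-1.41, 1.46], [0.24, 2.44], [-1.37, 4.51], [0.17, 1.92], [-2.96, 2.96]. Speed limits (rad/s): [2.39, 2.39, 3.14, 3.14, 3.14, 3.14, 3.14].

INTERFACE

Orientations are given as a unit quaternion [w, x, y, z].
In Python, from station import * gives the robot as it stands.
- The arm moves only by the shell command python3 -m creep 'ROWS' [FORCE]. ROWS is JSON, a list of rows, each a list of 7 numbers: the gripper command: -1 is shut, 1 is fully open, values between are in proportion, then the shift along the world's x, y, z in mm, then the turn, a rotation vector about the world's x, y, z in rad. A call has 1 to 5 rows; each row shifts and turns the commanded pose from where the row before left it; what a row does not reach is not made up. A row lasts 1/8 s, in which the tool goes at most 62.5 mm and 10.7 degrees, less where a joint would pass 70% of its speed; a pose out of reach is approached as far as the arm can. A call is refused whole if a number of a shift passes 62.5 or a number of a turn 0.188, either way. A call with a gripper value outside its range is refused whole. The fingers move at their own pace and stop on an object; FORCE is the grip in N (left out, the last holds). Time passes only in rows, so rows that do not move let the fingers close. It gives the time, the measured TCP pose, the force, the opening and the grip force at its end, in the units of the state.
- get_obs(): the state, without advancing time (a new reading comes with each control period).
- read_camera(name): name is "scene" or "side" or "wrist"; returns (picture, depth): 420x560x3 uint8, red, green, blue; 420x560 float32, m along the optical axis (not along the pixel's ray), 0 where there is no reading.
- camera_params(name): a dict with "intrinsics" (3x3 intrinsics, pixels), "k1" (the pictures are not rectified: a ray, as slopes to the right and down, at radius r is drawn at 1 + k1 r^2 times it, then the intrinsics apply), "cam_to_world" (4x4, takes a point from camera to world coordinates); the wrist camera has in their place "mount" (4x4, takes a point from camera to tool coordinates, whose origin is the TCP and whose axes are the flange's). Camera axes: x right, y up, looking along -z (the intrinsics and any distortion apply to the point x, -y, -z); pixel columns grow to the right and rows downward; lengths in m; the calibration is good to about 2 mm. A picture is of the moment at which its call begins: read the wrist's pose just before it. camera_params takes no time and is no camera call.
- hand_in(): hands the job in; it is judged then, once.
The state is a dict: "t": time; "q": joint angles; "joint_vel": joint speeds; "joint_torque": joint torques, N m; "eef_pos": TCP position; "tool_rot": TCP orientation; "contact_force": force on the tool from outside, world axes, zero at the start; "torque": the same for the moment, N m; "gripper_width": opening from 0.0 (shut) to 1.0 (fully open); "grasp_force": force on a finger pad.
Only numpy, scipy, OpenCV 4.12 (cv2) and the standard library are available. Lean on these libraries where they do the work, as an engineer would, in place of code of your own. Each camera call takes 0.05 s, during which the arm holds its last target. There are 200 camera calls.

## Working session

There is one attempt and no reset: what is moved stays moved. The work goes in short steps, Python scripts to look and compute and a shell command to move; the robot and the scene stay as the last step left them, time stands still between calls to the robot, and variables do not carry over. Pictures are saved under pics/ and viewed, at most 10 in all, crops included, and the job is handed in when it is done.

```bash
mkdir -p pics; cat > h.py <<'E'
from station import *
import numpy as np, cv2
from scipy.spatial.transform import Rotation as R
def cloud(name,obs=None):
    p=camera_params(name)
    if name=="wrist": obs=get_obs()
    im,d=read_camera(name)
    K=np.array(p["intrinsics"]);h,w=d.shape
    uv=np.stack(np.meshgrid(np.arange(w),np.arange(h)),-1).reshape(-1,1,2).astype(np.float64)
    n=cv2.undistortPoints(uv,K,np.array([p["k1"],0,0,0.])).reshape(h,w,2)
    # columns: x right, y up, z back
    P=np.stack([n[...,0]*d,-n[...,1]*d,-d],-1)
    if name=="wrist":
        M=np.array(p["mount"]);T=np.eye(4);q=obs["tool_rot"]
        T[:3,:3]=R.from_quat([q[1],q[2],q[3],q[0]]).as_matrix();T[:3,3]=obs["eef_pos"];M=T@M
    else: M=np.array(p["cam_to_world"])
    W=P@M[:3,:3].T+M[:3,3]; W[d==0]=np.nan
    return im,W
E
python3 - <<'E'
from h import *
o=get_obs();print(o)
ims=[]
for n in["scene","side"]:
    im,W=cloud(n);np.savez(n+".npz",im=im,W=W)
    cv2.imwrite(f"pics/{n}0.png",im[...,::-1])
    p=camera_params(n);print(n,np.round(p["cam_to_world"],2).tolist(),p["k1"])
E
```

```text
{'t': 0.0, 'q': array([-1.33010053,  0.47778206,  0.02232325,  1.55643804, -0.01150479,
        1.10929895, -0.08308079]), 'joint_vel': array([ 0.00024161, -0.00041856,  0.00012339,  0.00168286,  0.00090457,
        0.00078469,  0.0009609 ]), 'joint_torque': array([-1.85163117e-03, -5.96444213e+01,  1.60719831e+00, -2.81203634e+01,
        1.24243877e-02,  9.26003850e-03, -8.70439806e-06]), 'eef_pos': array([0.2304812 , 0.63375737, 0.2032432 ]), 'tool_rot': array([-9.59970201e-05,  1.73488803e-01,  9.84835431e-01, -8.94142929e-04]), 'contact_force': array([-0.42147734,  0.48405385, -0.22121347]), 'torque': array([ 0.02111605, -0.01426418, -0.04497621]), 'grasp_force': 0.0, 'gripper_width': 1.002703567569381}
scene [[0.84, 0.37, -0.39, 0.28], [-0.54, 0.61, -0.59, -0.57], [0.02, 0.7, 0.71, 0.75], [0.0, 0.0, 0.0, 1.0]] -0.03871607873423546
side [[-0.98, 0.09, -0.17, 0.48], [-0.19, -0.46, 0.87, 0.74], [0.0, 0.88, 0.47, 0.51], [0.0, 0.0, 0.0, 1.0]] -0.11970111336333683
```

View pics/scene0.png

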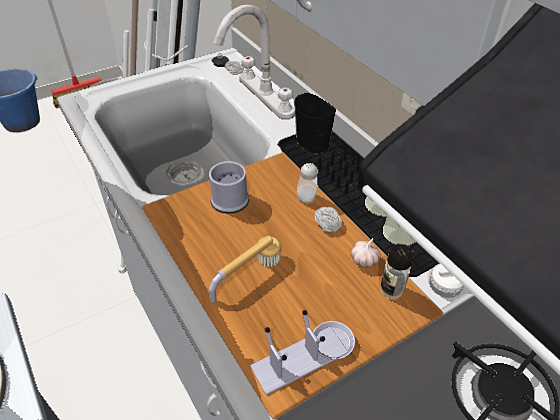

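View pics/side0.png

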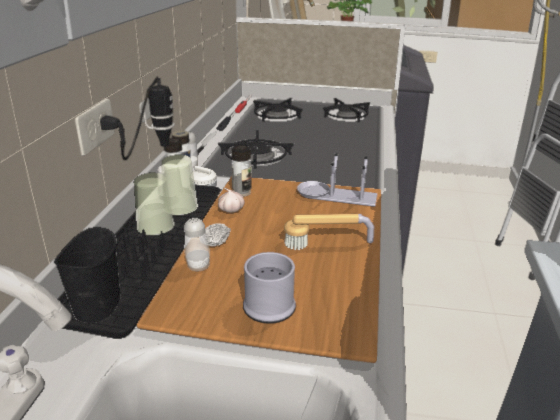

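Scene picture: dispenser at about (228,185), brush head (268,248) with hook foot (213,298), rest dish (333,340) with forks at (275,350) and (310,332); the bystanders lie to the right of the work. The side view agrees.

```bash
cat > m.py <<'E'
from h import *
from scipy.optimize import least_squares
def circ(p,r):
    return least_squares(lambda c:np.hypot(p[:,0]-c[0],p[:,1]-c[1])-r,np.median(p,0)[:2],loss="soft_l1",f_scale=.002)
box={"scene":dict(disp=(150,225,200,255),brush=(230,310,195,295),dish=(310,375,300,365),forks=(300,400,250,325)),
"side":dict(disp=(245,330,235,305),brush=(205,255,278,380),dish=(175,205,290,335),forks=(150,215,320,385))}
for n in box:
    f=np.load(n+".npz");im,W=f["im"],f["W"]
    def g(k): a=box[n][k];return im[a[0]:a[1],a[2]:a[3]].reshape(-1,3),W[a[0]:a[1],a[2]:a[3]].reshape(-1,3)
    print(n)
    c,p=g("disp");s=p[(p[:,2]>.082)&(p[:,2]<.093)];r=circ(s,.035);print("disp",len(s),r.x,np.abs(r.fun).mean(),np.nanpercentile(s[:,2],90))
    c,p=g("brush");hsv=cv2.cvtColor(c[None],cv2.COLOR_RGB2HSV)[0]
    t=p[(p[:,2]>.067)&(p[:,2]<.085)];m=t.mean(0)
    top=t[t[:,2]>.069]
    vx,vy,x0,y0=cv2.fitLine(top[:,:2].astype(np.float32),cv2.DIST_HUBER,0,.01,.01).ravel()
    a=np.array([vx,vy])*np.sign(vx);s=(top[:,:2]-[x0,y0])@a
    print("handle",len(top),x0,y0,"yaw",np.arctan2(a[1],a[0]),"ends",np.array([x0,y0])+a*s.min(),np.array([x0,y0])+a*s.max(),"z",np.percentile(t[:,2],[50,90,98]))
    t=p[(p[:,2]>.025)&(p[:,2]<.06)&(np.hypot(*(p[:,:2]-(np.array([x0,y0])+a*s.max())).T)<.06)]
    if len(t)>10: print("tuft",len(t),t.mean(0),circ(t,.0215).x)
    c,p=g("dish");s=p[(p[:,2]>.022)&(p[:,2]<.029)];r=circ(s,.035);print("dish",len(s),r.x,np.abs(r.fun).mean())
    c,p=g("forks");s=p[(p[:,2]>.04)&(p[:,2]<.11)];s=s[s[:,2]>.045]
    lab=cv2.kmeans(s[:,:2].astype(np.float32),4,None,(3,50,1e-5),5,2)[1].ravel()
    for i in range(4): print("fork",(lab==i).sum(),s[lab==i].mean(0),s[lab==i][:,2].max())
E
python3 m.py
```

```text
scene
disp 290 [0.60636258 0.14427143] 0.001227450583239325 0.08935625085698512
handle 443 0.53477645 -0.05201108 yaw 0.23056379 ends [ 0.47243531 -0.06664492] [ 0.59983986 -0.03673822] z [0.07248867 0.07460408 0.07579729]
tuft 351 [ 0.59152529 -0.0473575   0.04761995] [ 0.59277335 -0.03303851]
dish 325 [ 0.58693077 -0.24763842] 0.0027477932705285606
fork 155 [ 0.48324343 -0.22651407  0.07789541] 0.1036628258074418
fork 149 [ 0.54684124 -0.23113777  0.07737896] 0.10366880651929722
fork 148 [ 0.54491211 -0.25747496  0.07161292] 0.10478952181371826
fork 141 [ 0.48117204 -0.25395386  0.07225908] 0.10330262571570159
side
disp 517 [0.60563928 0.14913304] 0.001020579446874629 0.08843624130570935
handle 326 0.5357728 -0.04369488 yaw 0.24350207 ends [ 0.4766571  -0.05838109] [ 0.59853534 -0.02810268] z [0.07172157 0.07412377 0.07502444]
tuft 470 [ 0.59095605 -0.02210878  0.04581988] [ 0.59261216 -0.03685536]
dish 169 [ 0.58772038 -0.24256949] 0.0026451316873100984
fork 118 [ 0.48380223 -0.23302498  0.07814217] 0.1041838452355125
fork 41 [ 0.5178343  -0.05208988  0.07410241] 0.07613759328822522
fork 55 [ 0.54434648 -0.2583436   0.08296513] 0.10352466343807709
fork 78 [ 0.54682131 -0.22454756  0.07191483] 0.10249581298133714
```

```bash
python3 -m creep '[[1,35,-50,0,0,0,0.045],[1,35,-50,0,0,0,0.045],[1,35,-50,0,0,0,0.045],[1,35,-50,0,0,0,0.045],[1,35,-50,0,0,0,0.045]]'
python3 -m creep '[[1,20,-55,0,0,0,0.045],[1,20,-55,0,0,0,0.045],[1,20,-55,0,0,0,0.045],[1,20,-55,0,0,0,0.045],[1,20,-55,0,0,0,0.045]]'
python3 -m creep '[[1,5,-53,0,0,0,0.045],[1,5,-53,0,0,0,0.045],[1,5,-53,0,0,0,0.045],[1,0,0,0,0,0,0],[1,0,0,0,0,0,0]]'
cat > w.py <<'E'
from h import *
import sys
o=get_obs();q=o["tool_rot"];M=R.from_quat([q[1],q[2],q[3],q[0]]).as_matrix()
print("tcp",np.round(o["eef_pos"],4),"ytool deg",np.degrees(np.arctan2(M[1,1],M[0,1])),"tilt",M[:2,2],"w",o["gripper_width"],"gf",o["grasp_force"],"F",np.round(o["contact_force"],1),"t",o["t"])
if len(sys.argv)>1:
    im,W=cloud("wrist");np.savez("wrist.npz",im=im,W=W);cv2.imwrite(f"pics/{sys.argv[1]}.png",im[...,::-1])
E
python3 w.py w1
```

```text
t: 0.72
eef_pos: [0.4065, 0.3824, 0.204]
tool_rot: [-0.0, 0.061, 0.998, -0.0]
contact_force: [1.5, 1.0, 0.2]
gripper_width: 1.001
grasp_force: 0.0
t: 1.35
eef_pos: [0.5059, 0.1075, 0.2041]
tool_rot: [-0.0, -0.051, 0.999, 0.0]
contact_force: [0.4, 0.2, 0.5]
gripper_width: 0.998
grasp_force: 0.0
t: 1.98
eef_pos: [0.5204, -0.0492, 0.2039]
tool_rot: [-0.0, -0.118, 0.993, 0.0]
contact_force: [0.1, 0.6, -0.2]
gripper_width: 1.001
grasp_force: 0.0
tcp [ 0.5204 -0.0492  0.2039] ytool deg 103.50811020012077 tilt [-0.00065489  0.00043561] w 1.000960634379037 gf 0.0 F [ 0.1  0.6 -0.2] t 1.975
```

View pics/w1.png

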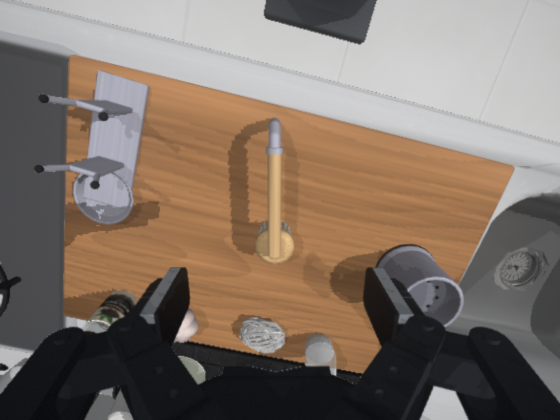

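Wrist view: brush upright in the picture, hook (275,125) to head (274,243); rest dish (103,195); dispenser mouth (432,300); the fingers straddle the handle direction. Now I measure all of it from here.

```bash
cat > mw.py <<'E'
from h import *
from scipy.optimize import least_squares
f=np.load("wrist.npz");im,W=f["im"],f["W"]
def circ(p,r): return least_squares(lambda c:np.hypot(p[:,0]-c[0],p[:,1]-c[1])-r,np.median(p,0)[:2],loss="soft_l1",f_scale=.002)
def reg(r0,r1,c0,c1,z0,z1):
    p=W[r0:r1,c0:c1].reshape(-1,3);return p[(p[:,2]>z0)&(p[:,2]<z1)]
p=reg(150,222,258,292,.066,.085);l=cv2.fitLine(p[:,:2].astype(np.float32),cv2.DIST_HUBER,0,.01,.01).ravel();a=l[:2]*np.sign(l[0])
print("handle",l[2:],"yaw",np.arctan2(a[1],a[0]),"z",np.percentile(p[:,2],[50,95]))
p=reg(220,268,250,300,.046,.064);c=circ(p,.023);print("head",len(p),c.x,np.abs(c.fun).mean())
h=c.x; h=l[2:]+a*((h-l[2:])@a); print("head on line",h,"grip",h-.074*a)
p=reg(235,330,375,465,.083,.092);c=circ(p,.035);print("disp",len(p),c.x,np.abs(c.fun).mean())
p=reg(165,225,70,135,.022,.029);c=circ(p,.035);print("dish",len(p),c.x,np.abs(c.fun).mean())
for b in[(90,122,40,115),(155,190,35,135)]:
    p=reg(*b,.05,.11);print("fork",len(p),p.mean(0),p.min(0),p.max(0))
p=reg(20,200,85,150,.016,.0215);r=cv2.minAreaRect((p[:,:2]*1000).astype(np.float32));print("base",r,len(p))
p=reg(80,130,250,480,.009,.016);print("board z",np.median(p[:,2]))
E
python3 mw.py
```

```text
handle [ 0.5123509  -0.05328226] yaw 0.22367431 z [0.07144866 0.07315603]
head 752 [ 0.59392875 -0.033922  ] 0.006016510553585149
head on line [ 0.5941024  -0.03468538] grip [ 0.52194581 -0.05109961]
disp 494 [0.60627667 0.14613271] 0.0010346780428777808
dish 468 [ 0.58694618 -0.24441041] 0.0018564926968395027
fork 681 [ 0.48180985 -0.24165865  0.08007323] [ 0.47698996 -0.26560394  0.05034543] [ 0.48798158 -0.20844111  0.10294471]
fork 759 [ 0.54546458 -0.24387587  0.07641938] [ 0.54137717 -0.27032638  0.05002328] [ 0.55137929 -0.21280654  0.10318228]
base ((527.0280151367188, -240.94863891601562), (56.73834228515625, 152.0768280029297), 86.05620574951172) 4816
board z 0.011527948066577975
```

```bash
python3 -m creep '[[1,1.5,-2,-45,0,0,0],[1,0,0,-45,0,0,0],[1,0,0,-40,0,0,-0.01],[1,0,0,-28,0,0,0],[1,0,0,0,0,0,0]]' 70
python3 -m creep '[[-1,0,0,0,0,0,0],[-1,0,0,0,0,0,0],[-1,0,0,0,0,0,0],[-1,0,0,0,0,0,0],[-1,0,0,0,0,0,0]]' 70
python3 -m creep '[[-1,0,0,0,0,0,0],[-1,0,0,0,0,0,0],[-1,0,0,0,0,0,0]]' 70; python3 w.py
```

```text
t: 2.65
eef_pos: [0.5204, -0.0498, 0.0444]
tool_rot: [-0.002, -0.114, 0.993, 0.0]
contact_force: [0.6, -0.8, -0.0]
gripper_width: 1.004
grasp_force: 0.0
t: 3.28
eef_pos: [0.5219, -0.0512, 0.047]
tool_rot: [-0.0, -0.113, 0.994, 0.0]
contact_force: [-3.6, 0.9, 10.4]
gripper_width: -0.003
grasp_force: 5.4
t: 3.65
eef_pos: [0.522, -0.0513, 0.0471]
tool_rot: [-0.0, -0.113, 0.994, 0.0]
contact_force: [-3.5, 2.1, 10.1]
gripper_width: -0.001
grasp_force: 5.2
tcp [ 0.522  -0.0513  0.0471] ytool deg 102.95874167703585 tilt [-0.00041052  0.00084447] w -0.000859269708503967 gf 5.216617200057954 F [-3.5  2.1 10.1] t 3.65
```

```bash
python3 - <<'E'
from h import *
a,_=cloud("side");b,_=cloud("scene");c,_=cloud("wrist")
x=cv2.resize(a[150:300,220:420],(400,300));y=cv2.resize(b[200:350,180:380],(400,300));
z=cv2.resize(c,(400,300))
cv2.imwrite("pics/g1.png",np.vstack([np.hstack([x,y]),np.hstack([z,z*0])])[...,::-1])
E
```

```text
(no output)
```

View pics/g1.png

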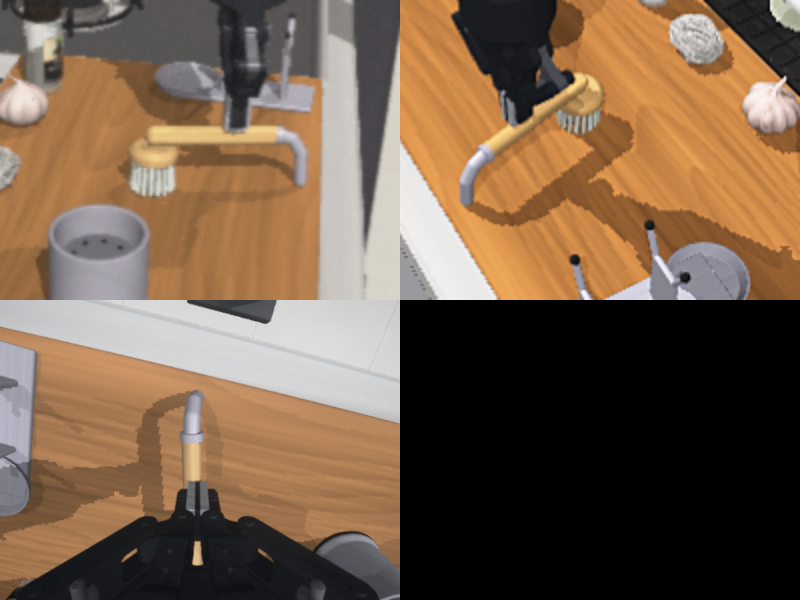

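The picture shows fingers fully shut with the handle still running under or past them; they did not hold it. I check heights and lateral position.

```bash
python3 - <<'E'
from h import *
o=get_obs();print(o["eef_pos"])
for n in["side","scene"]:
    im,W=cloud(n);np.savez(n+"2.npz",im=im,W=W)
    hsv=cv2.cvtColor(im,cv2.COLOR_RGB2HSV)
    near=(np.hypot(W[...,0]-.53,W[...,1]+.05)<.09)&(W[...,2]>.045)
    y=near&(hsv[...,1]>60)&(hsv[...,2]>90);d=near&~y&(hsv[...,1]<70)&(W[...,0]<.55)&(W[...,0]>.495)
    P=W[y]
    # slice along x
    for a in np.arange(.47,.61,.02):
        s=P[(P[:,0]>a)&(P[:,0]<a+.02)]
        if len(s)>3: print(n,"x%.2f"%a,len(s),"y",np.round(np.percentile(s[:,1],[5,50,95]),4),"z",np.round(np.percentile(s[:,2],[5,50,95]),4))
    Q=W[d];
    for z in np.arange(.045,.11,.01):
        s=Q[(Q[:,2]>z)&(Q[:,2]<z+.01)]
        if len(s)>2: print(n,"finger z%.3f"%z,len(s),np.round(s.min(0),4),np.round(s.max(0),4))
E
```

```text
[ 0.52193668 -0.05128227  0.0470643 ]
side x0.47 23 y [-0.0654 -0.0579 -0.055 ] z [0.0535 0.0668 0.0737]
side x0.49 102 y [-0.0596 -0.0544 -0.0498] z [0.0606 0.0689 0.0741]
side x0.51 87 y [-0.0526 -0.0498 -0.0459] z [0.0582 0.066  0.0725]
side x0.53 108 y [-0.0504 -0.0453 -0.0418] z [0.0585 0.0685 0.0748]
side x0.55 116 y [-0.0462 -0.0408 -0.0371] z [0.0598 0.0683 0.0748]
side x0.57 234 y [-0.0403 -0.0332 -0.0161] z [0.0484 0.0589 0.0748]
side x0.59 185 y [-0.0416 -0.0274 -0.0141] z [0.0488 0.0573 0.0738]
side x0.61 21 y [-0.0362 -0.0287 -0.0216] z [0.0467 0.0538 0.0567]
side finger z0.075 46 [ 0.5108 -0.0501  0.0752] [ 0.5326 -0.0368  0.0848]
side finger z0.085 63 [ 0.5112 -0.054   0.0851] [ 0.5335 -0.0355  0.0945]
side finger z0.095 72 [ 0.5104 -0.0585  0.095 ] [ 0.5343 -0.035   0.1046]
side finger z0.105 41 [ 0.5108 -0.0474  0.105 ] [ 0.532  -0.0336  0.1124]
scene x0.47 27 y [-0.0712 -0.0478 -0.0407] z [0.0692 0.2169 0.2595]
scene x0.49 122 y [-0.071  -0.066  -0.0078] z [0.0622 0.0727 0.1494]
scene x0.51 82 y [-0.068  -0.0637 -0.0571] z [0.0614 0.0714 0.1003]
scene x0.53 88 y [-0.1022 -0.0586 -0.0518] z [0.063  0.0718 0.1673]
scene x0.55 67 y [-0.0572 -0.054  -0.0502] z [0.0637 0.0721 0.0754]
scene x0.57 153 y [-0.059  -0.0508 -0.0458] z [0.0471 0.0569 0.0752]
scene x0.59 172 y [-0.0604 -0.0482 -0.035 ] z [0.048  0.0566 0.0754]
scene x0.61 23 y [-0.0514 -0.0417 -0.0306] z [0.0521 0.0556 0.0576]
scene finger z0.075 19 [ 0.5113 -0.0657  0.0774] [ 0.5226 -0.0504  0.0848]
scene finger z0.085 40 [ 0.5112 -0.067   0.0854] [ 0.5281 -0.0481  0.0948]
scene finger z0.095 46 [ 0.5108 -0.0694  0.095 ] [ 0.5264 -0.0421  0.1046]
scene finger z0.105 33 [ 0.5108 -0.0697  0.105 ] [ 0.5208 -0.0507  0.1143]
```

```bash
python3 -m creep '[[-1,0,0,20,0,0,0],[-1,0,0,40,0,0,0],[-1,0,0,40,0,0,0],[-1,0,0,0,0,0,0],[-1,0,0,0,0,0,0]]'
cat > tip.py <<'E'
from h import *
o=get_obs();e=o["eef_pos"];print(e,o["gripper_width"])
for n in["side","scene"]:
    im,W=cloud(n);hsv=cv2.cvtColor(im,cv2.COLOR_RGB2HSV)
    m=(np.hypot(W[...,0]-e[0],W[...,1]-e[1])<.06)&(W[...,2]>.085)&(hsv[...,1]<90)
    s=W[m];print(n,len(s),np.sort(s[:,2])[:12].round(4))
    low=s[s[:,2]<s[:,2].min()+.012];print(low.min(0),low.max(0))
    h=(np.abs(W[...,0]-.535)<.06)&(np.abs(W[...,1]+.05)<.06)&(W[...,2]<.085)&(W[...,2]>.066);print("brush",W[h].mean(0))
E
python3 tip.py; python3 -m creep '[[1,0,0,0,0,0,0],[1,0,0,0,0,0,0],[1,0,0,0,0,0,0],[1,0,0,0,0,0,0],[1,0,0,0,0,0,0]]'; python3 tip.py
```

```text
t: 4.53
eef_pos: [0.5218, -0.0515, 0.1459]
tool_rot: [-0.0, -0.113, 0.994, 0.0]
contact_force: [0.1, -0.3, -0.9]
gripper_width: 0.003
grasp_force: 0.0
[ 0.52178076 -0.05154108  0.14588784] 0.003406079758849642
side 6003 [0.1725 0.1727 0.1734 0.1738 0.1739 0.1742 0.1744 0.1745 0.1745 0.1747
 0.175  0.1752]
[ 0.50935125 -0.05401058  0.17249388] [ 0.53358252 -0.0370848   0.18445967]
brush [ 0.53776609 -0.04364066  0.07101458]
scene 11965 [0.1745 0.1749 0.1757 0.176  0.1765 0.177  0.1772 0.1774 0.1777 0.1786
 0.1793 0.1795]
[ 0.51067645 -0.06667365  0.17449385] [ 0.52871484 -0.04006293  0.18622038]
brush [ 0.53304988 -0.05234659  0.0719248 ]
t: 5.25
eef_pos: [0.5222, -0.0516, 0.1462]
tool_rot: [0.0, -0.113, 0.994, 0.0]
contact_force: [0.1, -0.5, 0.5]
gripper_width: 0.998
grasp_force: 0.0
[ 0.52220734 -0.05162834  0.14621202] 0.9983061976612959
side 5659 [0.1865 0.1866 0.1869 0.1869 0.187  0.187  0.1872 0.1874 0.1878 0.1878
 0.1879 0.1882]
[ 0.50268394 -0.0984761   0.18649662] [0.54351482 0.00546399 0.19841527]
brush [ 0.53727159 -0.042879    0.07107169]
scene 11768 [0.1865 0.1871 0.1873 0.1874 0.1881 0.1882 0.1882 0.1888 0.1892 0.1893
 0.1893 0.1894]
[ 0.50112153 -0.10607221  0.18650888] [ 0.54307612 -0.00828137  0.19840085]
brush [ 0.53279982 -0.05308635  0.07180023]
```

The actual tips stand 27 mm higher than the reported TCP, so the grip needs reported z of about 0.019 (tips at 0.046). The brush has not moved.

```bash
python3 -m creep '[[1,0,0,-45,0,0,0],[1,0,0,-40,0,0,0],[1,0,0,-25,0,0,0],[1,0,0,-17,0,0,0],[1,0,0,0,0,0,0]]' 70
python3 -m creep '[[0.2,0,0,0,0,0,0],[-0.2,0,0,0,0,0,0],[-0.5,0,0,0,0,0,0],[-1,0,0,0,0,0,0],[-1,0,0,0,0,0,0]]' 70
python3 -m creep '[[-1,0,0,0,0,0,0],[-1,0,0,0,0,0,0],[-1,0,0,0,0,0,0]]' 70
```

```text
t: 5.98
eef_pos: [0.5216, -0.0516, 0.0184]
tool_rot: [-0.001, -0.113, 0.994, 0.0]
contact_force: [-0.9, -0.2, 0.3]
gripper_width: 1.002
grasp_force: 0.0
t: 6.6
eef_pos: [0.5224, -0.0515, 0.0196]
tool_rot: [0.0, -0.113, 0.994, 0.0]
contact_force: [-1.3, 0.8, 5.2]
gripper_width: 0.15
grasp_force: 68.2
t: 6.98
eef_pos: [0.5224, -0.0515, 0.0196]
tool_rot: [0.0, -0.113, 0.994, 0.0]
contact_force: [-0.7, 0.2, 5.7]
gripper_width: 0.15
grasp_force: 68.3
```

```bash
python3 -m creep '[[-1,0,0,15,0,0,0],[-1,0,0,35,0,0,0],[-1,0,0,35,0,0,0],[-1,0,0,25,0,0,0],[-1,0,0,0,0,0,0]]'
python3 -m creep '[[-1,2,25,0,0,0,0],[-1,3,45,0,0,0,0],[-1,3,45,0,0,0,0],[-1,3,45,0,0,0,0],[-1,1,21.5,0,0,0,0]]'
python3 -m creep '[[-1,0,0,0,0,0,0],[-1,0,0,0,0,0,0],[-1,0,0,0,0,0,0]]'
cat > br.py <<'E'
from h import *
from scipy.optimize import least_squares
o=get_obs();e=o["eef_pos"];print("tcp",e.round(4),"t",o["t"])
def circ(p,r): return least_squares(lambda c:np.hypot(p[:,0]-c[0],p[:,1]-c[1])-r,np.median(p,0)[:2],loss="soft_l1",f_scale=.002).x
hz=e[2]+.027+.019
ims=[]
for n in["side","scene"]:
    im,W=cloud(n);hsv=cv2.cvtColor(im,cv2.COLOR_RGB2HSV);ims.append(im)
    near=(np.hypot(W[...,0]-e[0]-.03,W[...,1]-e[1])<.11)&(np.abs(W[...,2]-hz)<.07)
    yel=near&(hsv[...,0]>8)&(hsv[...,0]<32)&(hsv[...,1]>70)&(W[...,2]>.03)
    P=W[yel];top=[]
    for a in np.arange(-.05,.045,.008):
        s=P[(P[:,0]-e[0]>a)&(P[:,0]-e[0]<a+.008)]
        if len(s)>8: top.append([a+.004+e[0],np.median(s[:,1]),np.percentile(s[:,2],95)])
    t=np.array(top);print(n,"pitch slope",np.polyfit(t[:,0],t[:,2],1)[0],"topz",t[:,2].mean(),"yaw",np.arctan(np.polyfit(t[:,0],t[:,1],1)[0]))
    hd=P[(P[:,2]<hz-.009)&(P[:,0]>e[0]+.04)&(P[:,2]>hz-.025)];print("head",len(hd),circ(hd,.023) if len(hd)>5 else "")
    wt=near&(hsv[...,1]<60)&(hsv[...,2]>100)&(W[...,0]>e[0]+.04);wt&=(W[...,2]<hz-.02)&(np.hypot(W[...,0]-e[0]-.072,W[...,1]-e[1]-.015)<.035)
    if wt.sum()>10: print("tuft",wt.sum(),circ(W[wt],.021),np.percentile(W[wt][:,2],[1,3,50]))
np.savez("br.npz",a=ims[0],b=ims[1])
E
python3 br.py
python3 - <<'E'
import numpy as np,cv2
f=np.load('br.npz')
cv2.imwrite('pics/d1.png',np.hstack([cv2.resize(f['a'][150:370,180:420],(400,367)),cv2.resize(f['b'][60:280,140:380],(400,367))])[...,::-1])
E
```

```text
t: 7.6
eef_pos: [0.5237, -0.0518, 0.1314]
tool_rot: [0.002, -0.113, 0.994, -0.0]
contact_force: [0.1, 0.3, -2.1]
gripper_width: 0.15
grasp_force: 68.4
t: 8.22
eef_pos: [0.5331, 0.133, 0.1279]
tool_rot: [-0.001, -0.115, 0.993, 0.0]
contact_force: [0.2, -1.2, -0.7]
gripper_width: 0.147
grasp_force: 68.4
t: 8.6
eef_pos: [0.534, 0.1281, 0.1289]
tool_rot: [-0.0, -0.112, 0.994, -0.0]
contact_force: [-0.4, 1.0, -1.7]
gripper_width: 0.149
grasp_force: 68.4
tcp [0.534  0.1281 0.1289] t 8.6
side pitch slope -0.09066649841170586 topz 0.18613274864184207 yaw 0.22335428610958258
head 440 [0.60436719 0.14152843]
tuft 466 [0.60547941 0.1422992 ] [0.12348717 0.1246002  0.13645719]
scene pitch slope 0.4312544168662865 topz 0.19680923052787733 yaw 0.08569287607269425
head 205 [0.60414215 0.14674725]
tuft 214 [0.60740542 0.14574114] [0.12301089 0.12416307 0.13558584]
```

View pics/d1.png

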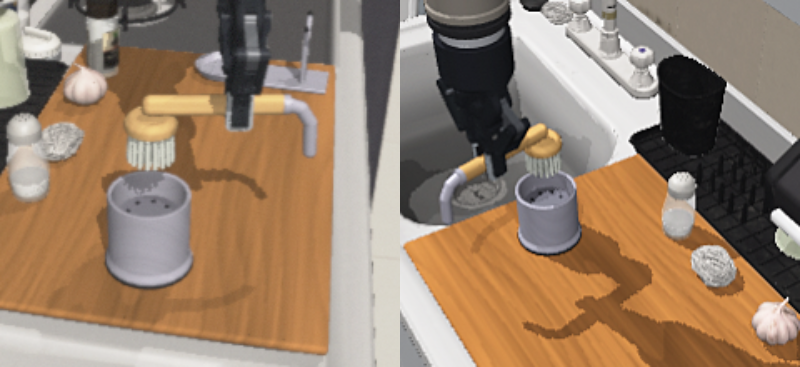

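Picture: brush held level, bristles right over the cup mouth (left at (150,150) over (150,190)). A 2 mm shift in y, then down about 65 mm.

```bash
python3 -m creep '[[-1,1,2,-20,0,0,0],[-1,0,0,-20,0,0,0],[-1,0,0,-13,0,0,0],[-1,0,0,0,0,0,0],[-1,0,0,0,0,0,0]]'
python3 -m creep '[[-1,0,0,-4,0,0,0],[-1,0,0,-3,0,0,0],[-1,0,0,-3,0,0,0],[-1,0,0,-2,0,0,0],[-1,0,0,0,0,0,0]]'
python3 br.py
```

```text
t: 9.32
eef_pos: [0.5357, 0.1318, 0.0768]
tool_rot: [0.0, -0.113, 0.994, 0.0]
contact_force: [0.1, -0.6, -1.0]
gripper_width: 0.147
grasp_force: 68.4
t: 9.95
eef_pos: [0.5356, 0.132, 0.0643]
tool_rot: [0.0, -0.113, 0.994, 0.0]
contact_force: [0.8, 0.2, 1.7]
gripper_width: 0.149
grasp_force: 68.7
tcp [0.5356 0.132  0.0643] t 9.95
side pitch slope -0.12648649562920586 topz 0.13319905965301612 yaw 0.2188249306447394
head 377 [0.60605703 0.1458535 ]
tuft 428 [0.6110176  0.14270363] [0.05375768 0.05652126 0.07904342]
scene pitch slope -0.08909791998823802 topz 0.11829163888478358 yaw 0.2035248923869478
head 162 [0.60634888 0.14986922]
tuft 201 [0.61690726 0.14732453] [0.0520097  0.05515823 0.07839847]
```

```bash
python3 -m creep '[[-1,0,0,-1,0,0,0],[-1,0,0,-1,0,0,0],[-1,0,0,0,0,0,0],[-1,0,0,0,0,0,0],[-1,0,0,0,0,0,0]]'
python3 -m creep '[[-1,0,0,8,0,0,0],[-1,0,0,20,0,0,0],[-1,0,0,30,0,0,0],[-1,0,0,16,0,0,0],[-1,0,0,0,0,0,0]]'
python3 -m creep '[[-1,0,0,0,0,0,0],[-1,0,0,0,0,0,0]]'; python3 br.py
```

```text
t: 10.68
eef_pos: [0.5353, 0.1319, 0.0623]
tool_rot: [0.0, -0.113, 0.994, 0.0]
contact_force: [1.2, 0.3, 0.9]
gripper_width: 0.147
grasp_force: 68.8
t: 11.3
eef_pos: [0.5355, 0.132, 0.137]
tool_rot: [0.001, -0.113, 0.994, 0.0]
contact_force: [-0.6, -0.5, -1.5]
gripper_width: 0.149
grasp_force: 68.4
t: 11.55
eef_pos: [0.5343, 0.1316, 0.1351]
tool_rot: [-0.001, -0.113, 0.994, -0.0]
contact_force: [-0.7, 0.8, -0.9]
gripper_width: 0.155
grasp_force: 68.4
tcp [0.5343 0.1316 0.1351] t 11.55
side pitch slope -0.07717866459122859 topz 0.19172394744056082 yaw 0.2313989535335426
head 463 [0.6045259  0.14531348]
tuft 459 [0.60572939 0.14582428] [0.13005619 0.13070796 0.14279947]
scene pitch slope 0.22902341062567635 topz 0.2003112643852809 yaw 0.15692125824159214
head 214 [0.60272869 0.15075765]
tuft 216 [0.60749937 0.14905378] [0.12900372 0.13003592 0.14186449]
```

```bash
python3 -m creep '[[-1,-2,-20,0,0,0,-0.03],[-1,-3,-40,0,0,0,-0.03],[-1,-3,-40,0,0,0,-0.03],[-1,-2,-40,0,0,0,-0.03],[-1,-2,-40,0,0,0,-0.03]]'
python3 -m creep '[[-1,-2,-40,0,0,0,-0.03],[-1,-2,-40,0,0,0,-0.03],[-1,-2,-40,0,0,0,-0.03],[-1,-2,-40,0,0,0,-0.03],[-1,-2,-31.5,0,0,0,-0.021]]'
python3 -m creep '[[-1,0,0,0,0,0,0],[-1,0,0,0,0,0,0],[-1,0,0,0,0,0,0]]'; python3 w.py w2; python3 br.py
```

```text
t: 12.28
eef_pos: [0.5223, -0.0511, 0.1362]
tool_rot: [-0.0, -0.036, 0.999, -0.0]
contact_force: [1.0, 0.3, -1.9]
gripper_width: 0.148
grasp_force: 68.4
t: 12.9
eef_pos: [0.5116, -0.243, 0.1362]
tool_rot: [-0.0, 0.035, 0.999, -0.0]
contact_force: [0.1, -0.7, -1.7]
gripper_width: 0.146
grasp_force: 68.4
t: 13.28
eef_pos: [0.5132, -0.2385, 0.1361]
tool_rot: [-0.0, 0.032, 0.999, 0.0]
contact_force: [0.3, 1.2, -2.0]
gripper_width: 0.156
grasp_force: 68.4
tcp [ 0.5132 -0.2385  0.1361] ytool deg 86.36729601451167 tilt [-0.0002945   0.00070787] w 0.15556567878717117 gf 68.43929171562195 F [ 0.3  1.2 -2. ] t 13.275
tcp [ 0.5133 -0.2385  0.1361] t 13.325
side pitch slope 0.02743696820121532 topz 0.1899694938770793 yaw -0.06911215615975058
head 170 [ 0.5852829  -0.24510263]
tuft 248 [ 0.58587962 -0.24535496] [0.13132665 0.13192568 0.14474123]
scene pitch slope 0.03334671453411813 topz 0.20011997797793132 yaw -0.03389739048606422
head 360 [ 0.58407435 -0.24053956]
tuft 51 [ 0.56685993 -0.27066458] [0.13095511 0.13238243 0.13890192]
```

View pics/w2.png

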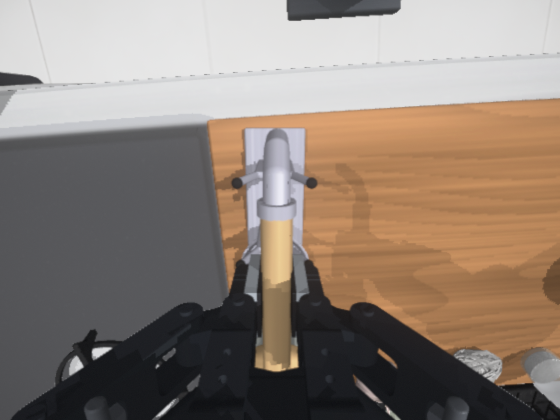

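Wrist view: handle (277) lies central between the near fork's tips (237 and 311, row 183) and parallel to the rest. Lowering.

```bash
python3 -m creep '[[-1,0.5,-1,-20,0,0,0],[-1,0,0,-20,0,0,0],[-1,0,0,-20,0,0,0],[-1,0,0,-15,0,0,0],[-1,0,0,-8,0,0,0]]'
python3 -m creep '[[-1,0,0,-5,0,0,0],[-1,0,0,-4,0,0,0],[-1,0,0,0,0,0,0],[-1,0,0,0,0,0,0]]'
python3 -m creep '[[-1,0,0,-2,0,0,0],[-1,0,0,-1,0,0,0],[-1,0,0,-1,0,0,0],[-1,0,0,0,0,0,0],[-1,0,0,0,0,0,0]]'; python3 br.py
```

```text
t: 14.05
eef_pos: [0.5135, -0.2403, 0.0525]
tool_rot: [-0.0, 0.032, 0.999, 0.0]
contact_force: [-0.3, 0.0, -1.0]
gripper_width: 0.149
grasp_force: 68.5
t: 14.55
eef_pos: [0.5139, -0.2408, 0.0446]
tool_rot: [0.0, 0.032, 0.999, -0.0]
contact_force: [-0.3, -0.2, -1.9]
gripper_width: 0.15
grasp_force: 68.5
t: 15.18
eef_pos: [0.5137, -0.2406, 0.0402]
tool_rot: [-0.0, 0.032, 0.999, 0.0]
contact_force: [-0.1, 0.1, -0.9]
gripper_width: 0.149
grasp_force: 68.5
tcp [ 0.5137 -0.2406  0.0402] t 15.175
side pitch slope -0.019492122110018197 topz 0.09662927691226046 yaw -0.07449554686569478
head 166 [ 0.58538931 -0.2474263 ]
tuft 457 [ 0.58613231 -0.24493611] [0.01656207 0.01724822 0.02596899]
scene pitch slope -0.0654899154845718 topz 0.10199541101763124 yaw -0.09251124188080391
head 357 [ 0.585385   -0.24279046]
tuft 115 [ 0.56412545 -0.26935776] [0.01659778 0.01683228 0.0195089 ]
```

```bash
python3 -m creep '[[-1,0,0,-1,0,0,0],[-1,0,0,0,0,0,0],[-1,0,0,-0.7,0,0,0],[-1,0,0,0,0,0,0],[-1,0,0,0,0,0,0]]'
```

```text
t: 15.9
eef_pos: [0.5137, -0.2406, 0.0388]
tool_rot: [0.0, 0.032, 0.999, 0.0]
contact_force: [-0.9, 1.4, 4.6]
gripper_width: 0.149
grasp_force: 69.2
```

```bash
python3 -m creep '[[-0.6,0,0,0,0,0,0],[-0.4,0,0,0,0,0,0],[0,0,0,0,0,0,0],[0.2,0,0,0,0,0,0],[0.2,0,0,0,0,0,0]]' 20
python3 -m creep '[[0.2,0,0,15,0,0,0],[0.2,0,0,30,0,0,0],[0.2,0,0,50,0,0,0],[0.2,0,0,50,0,0,0],[0.2,0,0,30,0,0,0]]'
python3 -m creep '[[0.2,0,0,0,0,0,0],[0.2,0,0,0,0,0,0]]'; python3 w.py w3
python3 - <<'E'
from h import *
f=np.load("wrist.npz");im,W=f["im"],f["W"];hsv=cv2.cvtColor(im,cv2.COLOR_RGB2HSV)
near=(np.abs(W[...,0]-.54)<.07)&(np.abs(W[...,1]+.242)<.03)&(hsv[...,1]>70)
p=W[near&(W[...,2]>.086)&(W[...,2]<.1)];l=cv2.fitLine(p[:,:2].astype(np.float32),4,0,.01,.01).ravel();print("line",l,l[1]/l[0]);print("slope",np.polyfit(p[:,0],p[:,2],1),np.median(p[:,2]),p[:,0].min(),p[:,0].max())
a,V=cloud("side");b,_=cloud("scene")
cv2.imwrite("pics/e1.png",np.hstack([cv2.resize(a[130:260,260:420],(400,325)),cv2.resize(b[260:400,220:390],(400,325))])[...,::-1])
E
```

```text
t: 16.52
eef_pos: [0.5137, -0.2406, 0.0385]
tool_rot: [-0.0, 0.032, 0.999, -0.0]
contact_force: [0.2, -0.5, -0.8]
gripper_width: 0.597
grasp_force: 0.0
t: 17.15
eef_pos: [0.5145, -0.2413, 0.2174]
tool_rot: [0.002, 0.033, 0.999, -0.0]
contact_force: [0.7, -0.5, -0.3]
gripper_width: 0.601
grasp_force: 0.0
t: 17.4
eef_pos: [0.5133, -0.2404, 0.2134]
tool_rot: [-0.0, 0.032, 0.999, 0.0]
contact_force: [0.4, -0.1, -1.6]
gripper_width: 0.598
grasp_force: 0.0
tcp [ 0.5133 -0.2404  0.2134] ytool deg 86.28620312998456 tilt [-0.00027759  0.00034433] w 0.5979850188776274 gf 0.0 F [ 0.4 -0.1 -1.6] t 17.4
line [ 0.9984765  -0.05517891  0.53133726 -0.24171847] -0.055263102
slope [-0.00578171  0.09364269] 0.09065445030546473 0.4771916303903483 0.5914535693919424
```

View pics/e1.png

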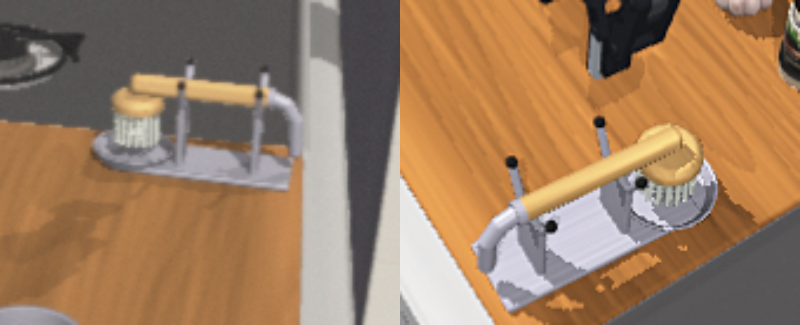

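View pics/w3.png

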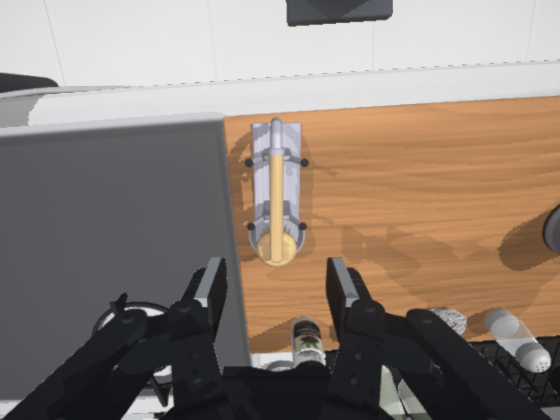

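The side and scene crops show the brush lying level in both forks with the bristles central over the dish. The wrist view shows it along the rest, with the head at (277,247). The fingers are clear, the slope is about 0.006 and the yaw is -0.055 against -0.067 for the rest.

```bash
python3 -c "
from station import *
print(hand_in())"
```

```text
the job is handed in; nothing more can be done
None
```

I handed the job in at about 17.5 s: the brush pressed the plate an estimated 10 mm (worked out from the tool height, not read directly), was lifted clear, and lies level in both forks over the drip dish, released; the first grasp closed on top of the handle because the fingertips sit about 27 mm higher than reported, so I corrected the height and gripped again, and the verdict was not shown.

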